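# Put away the grooming and garden tools and close the brush tub

### The job

The dog is groomed, so clear the bench: stand both brushes, bristles down on the floor of the white plastic tub, and then put the tub's lid on squarely so that it sits fully home. Lay the steel nail clipper in the terracotta bowl, and lay the little hand rake, tines down, flat on the floor of the wooden seed tray.

Things in the scene. Friction and masses are not known exactly. Their poses are not given: they have to be found in the camera images.
- red_brush: Red plastic grooming brush, loose, 90 g, lying pins down: oval pad 96 (x) x 56 (y) mm; rubber pins (its bristles) 0 to 16 mm high, pad 16 to 28 mm, and on top along x a raised grip rib 62 x 22 mm, 28 to 48 mm high. Pinch the rib across y. Origin: centre of the underside (pin tips); x along its length, z up.
- wood_brush: Dark wood-backed bristle brush, loose, about 110 g, lying bristles down: a plain rectangular block 96 (x) x 40 (y) mm, overall height 38: dark bristles 0 to 18 mm, wooden back 18 to 38 mm. Pinch it across y. Origin: centre of the underside (bristle tips); x along its length, z up.
- clipper: Steel plier-type nail clipper, one rigid piece, loose, 120 g, lying flat: 106 long x 39 wide x 14 mm high. Two parallel round handles 13 mm thick, from x = -52 to +12 mm, 39 mm wide over both; pivot disc at x = +28, jaws end at +54. Pinch over both handles, across y, at the origin. Origin: on the underside, mid-length; x towards the jaws, z up.
- rake: Small hand rake, loose, 130 g, lying tines down: round wood handle 24 mm thick, level, from x = -95 to +8 mm; ferrule to +18; a thin neck rises to a cross bar 64 wide (y), 37 high, at x = +71, with five tines down to 0. 170 mm long overall (x -95 to +75). Balances near x = +7: pinch the handle across y at the origin. Origin: underside of the handle, on its centre line; x towards the tines, z up.
- lid: Lid of the tub, loose, 160 g, right way up on the bench: plate 192 (x) x 136 (y) mm, 8 to 13 mm high; under it a plug 164 x 108 mm, 0 to 8 mm high, enters the tub with 6 mm play per side; on top a grip bar along x, 70 x 22 mm, 13 to 37 mm high: pinch it across y. Either way round fits. Home, its origin is 57 mm above the tub's. Origin: centre of the plug's underside; x along the length, z up.
- tub: Open white plastic tub, fixed to the bench: outside 186 (x) x 130 (y) x 65 mm high, walls and floor 5 mm, inside 176 x 120 mm, 60 mm deep. The two brushes fit side by side with their lengths across it (along its y), centred about 42 mm either side of the middle on its x axis. Origin: centre of the underside; x along the length, z up.
- bowl: Shallow terracotta bowl, fixed to the bench: rim 172 mm across, 48 mm high, wall 6 mm, flat inner floor 6 mm above the bench and about 120 mm across, sides flaring outward. Origin: centre of the underside; z up.
- tray: Open wooden seed tray, fixed to the bench: outside 225 (x) x 140 (y) x 45 mm high, walls and floor 8 mm, inside 209 x 124 mm, 37 mm deep. The rake fits lying along its x, either way round. Origin: centre of the underside; x along the length, z up.

How it is judged:
By the outcome, as a careful person would: the job done as asked, in the order asked, and still so for the second after the job is handed in, with the robot touching nothing.
It also fails if it takes over 134 s, if anything falls off the work surface, if the arm or the gripper's body presses on something with over 40 N, if the wrist force passes 120 N, or if a joint passes its speed limit or range.

### The arm

A 6-joint arm with a two-finger parallel gripper is mounted at the origin on the work surface. World frame = base frame: x ahead of the robot, y to its left, z up, the work surface at z = 0. Lengths are in mm, angles in rad, forces in N, time in s.
With the tool pointing down it reaches from about 350 to 850 mm from the base axis. Payload 8.1 kg.
Tool frame: the origin (TCP) lies on the mounting face of the last link; the fingertips stand 173 mm ahead of it and the grasp point (between the pads) lies ctrl.grasp_offset ahead of it (ctrl.grasp_offset is the distance from the TCP to the grasp point, in mm); z points along the fingers, y is the line along which they close (so a half turn about z gives the same grasp; the last joint's range is limited). The gripper opens to 85 mm and grips with 20 to 120 N. Pads are 22 mm wide; open, the fingers measure 114 mm over their backs; the gripper's body (76 mm by 85 mm) begins 54 mm behind the grasp point. The pads swing forward as they close: fully open they stand 13 mm farther back than shut.
Start: joints at [1.259, 0.13, 1.488, -0, 1.523, -0.085], TCP at [134.894, 584.645, 404.692] pointing down, gripper open.
Joint ranges: [-2.96, 2.96], [-0.89, 2.26], [0.02, 2.5], [-1.34, 4.48], [0, 2.73], [-2.66, 2.66]. Speed limits (rad/s): [2.39, 2.39, 2.79, 3.14, 3.14, 3.14].

### API

Orientations are given as [roll, pitch, yaw] about the fixed x, y, z axes, in that order (R = Rz(yaw) Ry(pitch) Rx(roll)).
In Python, from cell import ctrl gives the robot as it stands.
- The arm moves only by the tool carry_out, never from a script. Its argument "plan" is a list of rows, each a list of 4 numbers: the shift along the world's x, y, z in mm, then the turn about the world's z in rad. A call has 1 to 8 rows; each row is the pose to reach, as a shift and turn from the pose commanded when the call began; what a row does not reach only later rows make up. A row lasts 1/12 s, in which the tool goes at most 41.7 mm and 7.16 degrees, less where a joint would pass 70% of its speed; a pose out of reach is approached as far as the arm can. A call with a gripper value outside its range is refused whole. "claw" is the opening, from 0 (shut) to 1 (fully open), set as the call begins (left out, the last holds). The fingers move at their own pace and stop on an object; the grip force is fixed at half the most. Time passes only in rows, so rows that repeat a pose let the fingers close. It gives the time, the measured TCP pose, the force, the opening and the grip force at its end, in the units of the state.
- ctrl.get_state(): the state, without advancing time (a new reading comes with each control period).
- ctrl.capture(name): name is "scene" or "top" or "wrist"; returns (picture, depth): 420x560x3 uint8, blue, green, red; 420x560 float32, mm along the optical axis (not along the pixel's ray), 0 where there is no reading.
- ctrl.calibration(name): a dict with "fx", "fy", "cx", "cy" (pixels), "rvec" (rotation vector, rad) and "tvec" (3), from world to camera coordinates, as OpenCV has them. Camera axes: x right, y down, z forward; pixel columns grow to the right and rows downward; lengths in mm; the calibration is good to about 2 mm. A picture is of the moment at which its call begins: read the wrist's pose just before it. calibration takes no time and is no camera call; for the wrist camera it gives the pose at the moment of the call.
- ctrl.close_job(): hands the job in; it is judged then, once.
Trained networks look in the newest picture that a camera, given by its name, has taken for a name from the list of things; names that differ only in an ending like _2 or _b are one class to them, and where a whole thing is asked for, a point or a joint stands for the part that bears it (a point fixed in the world has none). Each returns a list of dicts, best first, with "conf" (0 to 1); they miss things now and then, are a little off and sometimes report something else, mostly with a low value. They report only what shows in the picture. A call takes as long as a camera call.
- ctrl.recognise(camera, thing): "extent" ([left, top, right, bottom] in pixels, round what is visible of it).
- ctrl.trace(camera, thing): "region" (420x560 bool, what is visible of it) and "extent" ([left, top, right, bottom] in pixels, round what is visible of it).
The state is a dict: "time": time; "q": joint angles; "qvel": joint speeds; "joint_efforts": joint torques, N m; "tool_pos": TCP position; "ee_rot": TCP orientation; "force": force on the tool from outside, world axes, zero at the start; "torque": the same for the moment, N m; "gripper_width": opening from 0.0 (shut) to 1.0 (fully open); "grasp_force": force on a finger pad.
Only numpy, scipy, OpenCV 4.12 (cv2) and the standard library are available. Lean on these libraries where they do the work, as an engineer would, in place of code of your own. Each camera call takes 0.05 s, during which the arm holds its last target. There are 200 camera calls.

## Working session

There is one attempt and no reset: what is moved stays moved. The work goes in short steps, Python scripts to look and compute and a tool call to move; the robot and the scene stay as the last step left them, time stands still between calls to the robot, and variables do not carry over. Pictures are saved under pics/ and viewed, at most 14 in all, crops included, and the job is handed in when it is done.

Besides the shell and the picture viewer there is one more tool, called after "Request:" by a JSON object that holds its "op" and its "data". carry_out: Moves the arm, as the interface text tells. Its arguments: {"type":"object","properties":{"plan":{"type":"array"},"claw":{"type":"number"}},"required":["plan"]}

```bash
ls; mkdir -p pics; cat > h.py <<'E'
import numpy as np, cv2
from cell import ctrl
def cam(n):
    c=ctrl.calibration(n); K=np.array([[c['fx'],0,c['cx']],[0,c['fy'],c['cy']],[0,0,1.]])
    R=cv2.Rodrigues(np.array(c['rvec'],float))[0]; return K,R,np.array(c['tvec'],float).ravel()
def cloud(n,depth,C):
    K,R,t=C; v,u=np.indices(depth.shape); 
    p=np.stack([(u-K[0,2])/K[0,0]*depth,(v-K[1,2])/K[1,1]*depth,depth],-1)
    return (p-t)@R   # HxWx3 world
def rect(xy):
    (c,s,a)=cv2.minAreaRect(xy.astype(np.float32)); 
    if s[0]<s[1]: s=s[::-1]; a+=90
    return np.round(c,1),np.round(s,1),round(float(np.deg2rad((a+90)%180-90)),3)
E
python3 - <<'E'
from h import *
s=ctrl.get_state(); print(ctrl.grasp_offset,s['time'],s['tool_pos'],s['ee_rot'],s['gripper_width'])
names="red_brush wood_brush clipper rake lid tub bowl tray".split()
for n in("top","scene"):
    C=cam(n); im,d=ctrl.capture(n); cv2.imwrite(f'pics/{n}0.png',im); P=cloud(n,d,C); np.savez(f'{n}0.npz',P=P,d=d,im=im)
    print(n,"campos",-C[1].T@C[2])
    for k in names:
        for r in ctrl.trace(n,k)[:2]:
            m=r['region']&(d>0); q=P[m]
            if len(q)<20: continue
            zt=np.percentile(q[:,2],[5,50,97])
            print(k,round(r['conf'],2),r['extent'],m.sum(),'z',np.round(zt),'rect',*rect(q[q[:,2]>zt[2]-8][:,:2]), 'all',*rect(q[q[:,2]>4][:,:2]))
E
```

```text
pics
154.70000000000002 0.0 [134.82630529 584.41834411 403.65346815] [-3.13974074e+00 -1.39741607e-04  2.91479071e+00] 1.0059226413155025
top campos [ 355.18763173   -6.82618242 1580.39603919]
red_brush 0.74 [237.2, 220.1, 259.9, 251.3] 597 z [21. 30. 52.] rect [426.3  74.4] [60.6 21.8] -0.372 all [426.   74.4] [95.1 55.9] -0.345
wood_brush 0.95 [285.0, 217.0, 307.1, 250.3] 478 z [32. 37. 43.] rect [436.3 -60.5] [93.5 39.7] -0.019 all [436.7 -60.7] [94.3 40. ] -0.015
clipper 0.69 [188.9, 237.5, 205.2, 263.7] 218 z [ 5. 12. 19.] rect [387.4 218.4] [85.8 35.8] -0.512 all [387.4 217.6] [84.9 37.1] -0.56
clipper 0.3 [205.5, 117.6, 260.4, 191.6] 3277 z [-0.  7. 68.] rect [654.3 119.6] [193.1 136.1] 0.048 all [653.4 123. ] [197.2 142.9] 0.048
rake 0.82 [340.2, 213.5, 361.4, 276.9] 499 z [-1. 21. 40.] rect [ 468.8 -220.8] [60. 20.] 1.425 all [ 395.8 -209.8] [171.2  60.2] -0.151
lid 0.75 [103.5, 179.7, 161.1, 253.5] 3184 z [ 7. 14. 37.] rect [490.  409.4] [68.6 23.2] 0.145 all [490.3 411.1] [198.  139.6] 0.143
tub 0.69 [204.2, 118.7, 258.5, 190.1] 3362 z [-1.  7. 68.] rect [654.3 119.6] [193
[... 804 characters left out ...]
.3] -0.483
rake 0.86 [217.4, 142.9, 263.2, 170.2] 374 z [-2. 18. 36.] rect [ 467.3 -220.3] [58.8 21.1] 1.526 all [ 395.7 -227.7] [170.3  62.2] 0.071
lid 0.56 [384.3, 228.9, 458.3, 304.3] 3494 z [10. 12. 36.] rect [488.9 410.9] [73.1 21.9] 0.136 all [487.9 410.9] [195.  135.8] 0.135
tub 0.61 [236.6, 205.7, 326.0, 293.4] 4603 z [ 2. 22. 64.] rect [653.  120.4] [194.4 138. ] 0.053 all [654.3 120.5] [197. 138.] 0.053
bowl 0.67 [177.4, 186.8, 242.6, 238.0] 2505 z [ 2. 17. 47.] rect [ 660.4 -110.1] [170.4 167.6] 0.138 all [ 660.4 -110.1] [170.4 167.6] 0.138
tray 0.74 [133.6, 125.7, 221.4, 181.8] 2830 z [ 2. 18. 44.] rect [ 507.3 -395.3] [228.  156.4] -0.151 all [ 507.4 -394.9] [230.9 158.1] -0.154
```

```bash
python3 - <<'E'
import cv2
im=cv2.imread('pics/top0.png')[100:300,80:460]; cv2.imwrite('pics/top0c.png',cv2.resize(im,None,fx=2.1,fy=2.1,interpolation=cv2.INTER_CUBIC))
E
```

```text
(no output)
```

View pics/top0c.png

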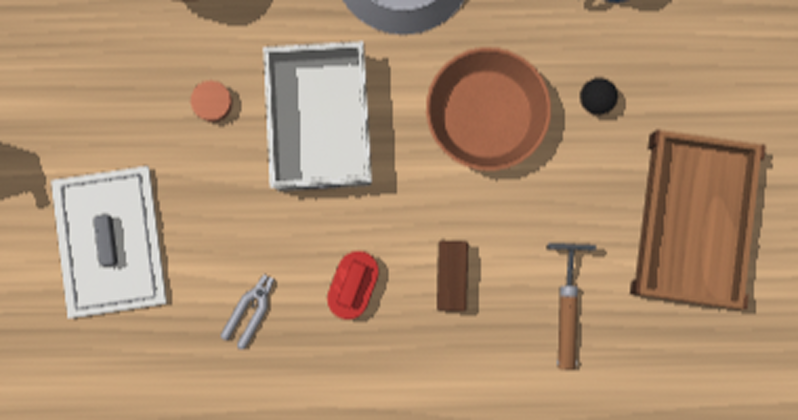

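The top picture (crop) shows the lid at (108,242), the tub at (318,115), the bowl at (488,108) and the tray at (700,220). The clipper is at (248,312) with its jaws up and to the right. The red brush is at (353,286), the wood brush at (453,275) and the rake at (570,305) with tines at the top. These agree with the network results. Next I move over the red brush.

Request:
{"op": "carry_out", "data": {"plan": [[145, -255, 0, -0.07], [145, -255, 0, -0.07], [145, -255, 0, -0.07], [145, -255, 0, -0.07], [145, -255, 0, -0.07], [145, -255, 0, -0.07], [145, -255, 0, -0.07], [145, -255, 0, -0.07]]}}

```text
time: 1.57
tool_pos: [282.6, 325.0, 404.9]
ee_rot: [-3.14, 0.003, 2.84]
force: [-0.5, 0.5, 0.7]
gripper_width: 0.997
grasp_force: 0.0
```

Request:
{"op": "carry_out", "data": {"plan": [[145, -255, -20, -0.07], [145, -255, -20, -0.07], [145, -255, -20, -0.07], [145, -255, -20, -0.07], [145, -255, -20, -0.07], [145, -255, -20, -0.07], [145, -255, -20, -0.07], [145, -255, -20, -0.07]]}}

```text
time: 2.23
tool_pos: [426.9, 69.4, 384.4]
ee_rot: [-3.14, 0.002, 2.769]
force: [-0.1, 1.2, 0.6]
gripper_width: 1.0
grasp_force: 0.0
```

```bash
cat >> h.py <<'E'
def look(things,name='wrist',save=None,top=8):
    s=ctrl.get_state(); C=cam(name); im,d=ctrl.capture(name); P=cloud(name,d,C)
    if save: cv2.imwrite(f'pics/{save}.png',im); np.savez(f'{save}.npz',P=P,d=d,im=im)
    print('t',round(s['time'],2),'tcp',np.round(s['tool_pos'],1),'yaw',np.round(s['ee_rot'],3),'w',round(s['gripper_width'],3),'F',np.round(s['force'],1))
    out={}
    for k in things:
        for r in ctrl.trace(name,k)[:1]:
            q=P[r['region']&(d>0)]
            if len(q)<20: continue
            out[k]=q; z=np.percentile(q[:,2],[5,50,97])
            print(k,round(r['conf'],2),r['extent'],len(q),'z',np.round(z),'top',*rect(q[q[:,2]>z[2]-top][:,:2]),'all',*rect(q[q[:,2]>4][:,:2]))
    return out
E
python3 - <<'E'
from h import *
print(look(['red_brush','wood_brush','clipper','tub'],save='w1').keys())
q=np.load('scene0.npz')
E
```

```text
t 2.23 tcp [426.9  69.4 384.4] yaw [-3.140e+00  2.000e-03  2.769e+00] w 1.0 F [-0.1  1.2  0.6]
red_brush 0.84 [252.4, 138.2, 307.4, 222.6] 3975 z [26. 28. 49.] top [423.2  72.5] [60.8 21.5] -0.36 all [423.2  72.5] [94.3 55.6] -0.345
wood_brush 0.73 [137.8, 191.1, 204.5, 273.0] 3108 z [12. 37. 39.] top [434.1 -61.9] [95.2 40. ] -0.045 all [434.1 -61.8] [95.2 40. ] -0.047
clipper 0.57 [368.9, 46.4, 420.3, 153.7] 2604 z [ 6. 12. 16.] top [390.9 213.2] [105.1  38.8] -0.524 all [390.8 213.1] [105.2  39.1] -0.531
tub 0.58 [301.5, 245.2, 466.8, 400.6] 7977 z [ 4. 17. 66.] top [583.9 114.3] [330.6 136. ] 0.049 all [583.9 114.3] [330.6 136. ] 0.049
dict_keys(['red_brush', 'wood_brush', 'clipper', 'tub'])
```

Request:
{"op": "carry_out", "data": {"plan": [[-1.5, -1.5, -40, 0.012], [-1.5, -1.5, -80, 0.012], [-1.5, -1.5, -120, 0.012], [-1.5, -1.5, -150, 0.012], [-1.5, -1.5, -170, 0.012], [-1.5, -1.5, -180, 0.012], [-1.5, -1.5, -182, 0.012]]}}

```text
time: 3.07
tool_pos: [422.0, 74.3, 200.9]
ee_rot: [-3.14, -0.003, 2.789]
force: [-0.4, -0.8, -0.2]
gripper_width: 1.002
grasp_force: 0.0
```

Request:
{"op": "carry_out", "data": {"plan": [[0, 0, 0, 0], [0, 0, 0, 0], [0, 0, 0, 0], [0, 0, 0, 0], [0, 0, 0, 0], [0, 0, 0, 0], [0, 0, 0, 0], [0, 0, 0, 0]], "claw": 0}}

```text
time: 3.73
tool_pos: [424.0, 73.1, 203.9]
ee_rot: [3.141, 0.002, 2.787]
force: [-1.3, -0.6, 5.4]
gripper_width: 0.243
grasp_force: 58.6
```

Request:
{"op": "carry_out", "data": {"plan": [[0, 0, 20, 0], [0, 0, 60, 0], [20, 10, 100, -0.12], [45, 20, 140, -0.24], [70, 30, 170, -0.36], [95, 40, 180, -0.48], [105, 48, 180, -0.6], [105, 48, 180, -0.72]]}}

```text
time: 4.4
tool_pos: [530.7, 122.3, 384.9]
ee_rot: [3.137, 0.001, 2.061]
force: [0.8, 0.3, -2.0]
gripper_width: 0.243
grasp_force: 59.3
```

Request:
{"op": "carry_out", "data": {"plan": [[0, 0, 0, -0.11], [0, 0, 0, -0.22], [0, 0, 0, -0.33], [0, 0, 0, -0.44], [0, 0, 0, -0.44], [0, 0, 0, -0.44]]}}

```text
time: 4.9
tool_pos: [528.4, 121.0, 382.8]
ee_rot: [-3.142, 0.0, 1.63]
force: [0.1, 0.1, -0.8]
gripper_width: 0.24
grasp_force: 59.3
```

```bash
python3 - <<'E'
from h import *
o=look(['tub','red_brush'],save='w2')
E
```

```text
t 4.9 tcp [528.4 121.  382.8] yaw [-3.142  0.     1.63 ] w 0.24 F [ 0.1  0.1 -0.8]
tub 0.81 [304.2, 133.1, 518.3, 266.1] 24044 z [ 4.  6. 65.] top [648.5 116.9] [200.6 136.6] 0.05 all [648.5 116.9] [200.6 136.6] 0.05
red_brush 0.59 [221.4, 168.1, 330.8, 335.9] 11813 z [206. 208. 227.] top [528.4 121.9] [61.3 21.9] -1.52 all [530. 123.] [89.1 71.1] -0.972
```

View pics/w2.png

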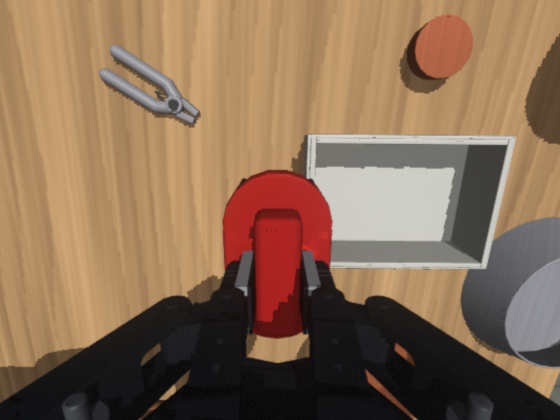

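The wrist view shows the tub with rim corners near (308,135), (514,138), (490,268) and, behind the brush, about (330,268). The red brush is held squarely at (278,250). Next I refine the tub centre from the rim points.

```bash
python3 - <<'E'
from h import *
a=.05; ax=np.array([np.cos(a),np.sin(a)]); ay=np.array([-ax[1],ax[0]])
for f in('w2','top0','scene0'):
    P=np.load(f+'.npz')['P'].reshape(-1,3); zc=np.median(P[(abs(P[:,2])<8),2]); r=P[(abs(P[:,2]-65)<6)][:,:2]-[653,119]
    u=r@ax; v=r@ay; k=(abs(u)<110)&(abs(v)<80); u,v=u[k],v[k]
    # wall centre lines, median within each wall band
    e=[np.median(u[(abs(u-s*90)<9)&(abs(v)<50)]) for s in(-1,1)]+[np.median(v[(abs(v-s*62)<9)&(abs(u)<70)]) for s in(-1,1)]
    print(f,round(zc,1),np.round(e,1),np.array([653,119])+ax*(e[0]+e[1])/2+ay*(e[2]+e[3])/2)
E
```

```text
w2 -0.1 [-93.2  88.  -63.5  62.6] [650.45147724 118.42901235]
top0 -0.0 [-90.7  92.7 -63.4  63.7] [653.99348095 119.18898445]
scene0 -1.2 [-90.3  91.8 -60.7  66. ] [653.60123095 121.68500569]
```

Request:
{"op": "carry_out", "data": {"plan": [[40, 0, 0, -0.006], [80, 0, 0, -0.006], [120, 0, 0, -0.006], [150, 0.5, 0, -0.006], [166, 0.5, -10, -0.006], [166, 0.5, -40, -0.006], [166, 0.5, -75, -0.006], [166, 0.5, -100, -0.006]]}}

```text
time: 5.72
tool_pos: [694.2, 121.5, 279.5]
ee_rot: [-3.14, 0.0, 1.623]
force: [-0.4, -0.3, -2.3]
gripper_width: 0.242
grasp_force: 59.5
```

Request:
{"op": "carry_out", "data": {"plan": [[0, 0, -25, 0], [0, 0, -50, 0], [0, 0, -63, 0], [0, 0, -69, 0], [0, 0, -72, 0], [0, 0, -72, 0], [0, 0, -72, 0]]}}

```text
time: 6.3
tool_pos: [695.2, 121.7, 212.7]
ee_rot: [3.139, -0.0, 1.621]
force: [0.2, -0.6, -0.7]
gripper_width: 0.242
grasp_force: 59.5
```

Request:
{"op": "carry_out", "data": {"plan": [[0, 0, -1.5, 0], [0, 0, -2.5, 0], [0, 0, -2.5, 0]]}}

```text
time: 6.55
tool_pos: [694.7, 121.7, 209.1]
ee_rot: [3.14, -0.0, 1.621]
force: [-0.4, 0.2, -0.9]
gripper_width: 0.242
grasp_force: 59.5
```

Request:
{"op": "carry_out", "data": {"plan": [[0, 0, 0, 0], [0, 0, 0, 0], [0, 0, 0, 0], [0, 0, 0, 0], [0, 0, 15, 0], [0, 0, 40, 0], [0, 0, 80, 0], [0, 0, 120, 0]], "claw": 0.5}}

```text
time: 7.22
tool_pos: [693.6, 121.5, 328.9]
ee_rot: [-3.139, 0.0, 1.621]
force: [0.1, 0.0, 0.3]
gripper_width: 0.504
grasp_force: 0.0
```

Request:
{"op": "carry_out", "data": {"plan": [[-20, 0, 40, 0], [-60, -20, 60, 0.12], [-100, -50, 60, 0.24], [-130, -80, 60, 0.36], [-155, -105, 60, 0.48], [-175, -125, 60, 0.6], [-190, -145, 60, 0.72], [-200, -160, 60, 0.84]], "claw": 1}}

```text
time: 7.88
tool_pos: [492.5, -39.8, 389.7]
ee_rot: [3.141, 0.002, 2.466]
force: [-0.8, -0.1, 0.0]
gripper_width: 0.999
grasp_force: 0.0
```

Request:
{"op": "carry_out", "data": {"plan": [[-20, -7, 0, 0.12], [-40, -15, 0, 0.24], [-50, -20, 0, 0.36], [-58, -22, 0, 0.48], [-58, -22, 0, 0.6], [-58, -22, 0, 0.68], [-58, -22, 0, 0.68], [-58, -22, 0, 0.68]]}}

```text
time: 8.55
tool_pos: [436.3, -60.4, 389.2]
ee_rot: [-3.141, 0.001, 3.138]
force: [-0.1, 0.1, 0.2]
gripper_width: 0.999
grasp_force: 0.0
```

```bash
python3 - <<'E'
from h import *
o=look(['wood_brush','red_brush','tub','bowl','rake'],save='w3')
E
```

```text
t 8.55 tcp [436.3 -60.4 389.2] yaw [-3.141e+00  1.000e-03  3.138e+00] w 0.999 F [-0.1  0.1  0.2]
wood_brush 0.62 [256.4, 139.8, 296.9, 228.0] 3292 z [35. 38. 39.] top [434.4 -62.6] [96. 40.] -0.041 all [434.4 -62.6] [96. 40.] -0.041
tub 0.66 [359.2, 269.7, 496.6, 416.4] 5645 z [ 5. 42. 66.] top [566.  101.8] [379.1 154.6] 0.384 all [570.1  97.3] [373.2 167.6] 0.319
bowl 0.72 [169.4, 300.3, 301.5, 375.4] 6359 z [ 5.  7. 48.] top [ 533.7 -100.7] [231.4 160.5] -0.093 all [ 567.7 -125.5] [276.5 156.5] 0.194
rake 0.62 [100.7, 58.7, 166.5, 223.5] 3969 z [ 1. 22. 37.] top [ 465.3 -224.1] [63.5 22.3] 1.514 all [ 391.8 -223.6] [169.6  63.4] -0.01
```

View pics/w3.png

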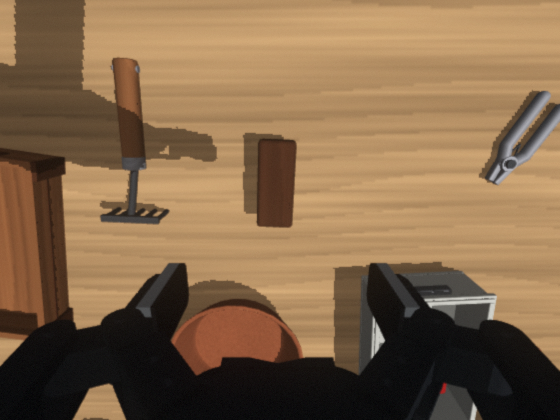

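The wrist view shows the wood brush alone at (277,183), between the open fingers. The rake is at (132,140) and the tub at lower right with the red brush inside. Next I grasp the wood brush.

Request:
{"op": "carry_out", "data": {"plan": [[-1, -1, -40, -0.03], [-1, -1, -80, -0.03], [-1, -1, -120, -0.03], [-1, -1, -155, -0.03], [-1, -1, -180, -0.03], [-1, -1, -194, -0.03], [-1, -1, -200, -0.03], [-1, -1, -200, -0.03]]}}

```text
time: 9.52
tool_pos: [434.6, -61.1, 186.7]
ee_rot: [3.141, -0.003, 3.11]
force: [0.8, -1.1, 0.2]
gripper_width: 1.0
grasp_force: 0.0
```

Request:
{"op": "carry_out", "data": {"plan": [[0, 0, 0, 0], [0, 0, 0, 0], [0, 0, 0, 0], [0, 0, 0, 0], [0, 0, 0, 0], [0, 0, 0, 0], [0, 0, 0, 0]], "claw": 0}}

```text
time: 10.1
tool_pos: [436.4, -61.6, 189.8]
ee_rot: [-3.141, 0.003, 3.111]
force: [-0.2, 1.0, 6.5]
gripper_width: 0.455
grasp_force: 61.4
```

Request:
{"op": "carry_out", "data": {"plan": [[0, 0, 20, 0], [0, 0, 50, 0], [0, 20, 90, -0.12], [20, 45, 125, -0.24], [40, 70, 155, -0.36], [65, 95, 165, -0.48], [85, 120, 165, -0.6], [105, 145, 165, -0.72]]}}

```text
time: 10.77
tool_pos: [542.1, 85.5, 356.3]
ee_rot: [3.137, 0.004, 2.385]
force: [1.0, -0.4, -1.4]
gripper_width: 0.454
grasp_force: 60.7
```

Request:
{"op": "carry_out", "data": {"plan": [[20, 15, 0, -0.12], [40, 28, 0, -0.24], [55, 33, 0, -0.36], [65, 33.5, 0, -0.48], [69, 33.5, 0, -0.6], [69, 33.5, 0, -0.72], [69, 33.5, 0, -0.77], [69, 33.5, 0, -0.77]]}}

```text
time: 11.43
tool_pos: [609.4, 117.2, 353.3]
ee_rot: [-3.141, 0.0, 1.618]
force: [-0.5, -0.0, -1.1]
gripper_width: 0.453
grasp_force: 60.6
```

```bash
python3 - <<'E'
from h import *
o=look(['wood_brush','red_brush','tub'],save='w4')
look(['wood_brush','red_brush'],name='top')
look(['wood_brush','red_brush'],name='scene')
E
```

```text
t 11.43 tcp [609.4 117.2 353.3] yaw [-3.141  0.     1.618] w 0.453 F [-0.5 -0.  -1.1]
wood_brush 0.89 [231.4, 172.3, 325.9, 362.5] 16267 z [199. 201. 202.] top [609.3 121.7] [91.7 40.2] -1.528 all [628.6  44.5] [247.8  71.4] -1.524
red_brush 0.93 [334.4, 141.6, 393.9, 238.7] 4864 z [31. 33. 54.] top [694.6 122.5] [61.5 22.5] -1.526 all [700.2 116.9] [106.1  66.7] -1.521
tub 0.72 [208.9, 125.2, 446.2, 273.1] 17722 z [ 4. 31. 66.] top [652.3 117.2] [192.6 136. ] 0.048 all [667.2 101.5] [226.6 168.7] 0.048
t 11.63 tcp [609.3 117.1 353.4] yaw [ 3.141 -0.     1.623] w 0.454 F [ 0.3 -0.  -0.8]
wood_brush 0.48 [206.7, 160.4, 238.6, 169.0] 95 z [193. 201. 368.] top [574.4 139. ] [7.6 0.2] 1.058 all [592.6 139.3] [93.9 39.3] 1.505
t 11.78 tcp [609.3 117.1 353.3] yaw [ 3.141 -0.     1.622] w 0.455 F [-0.1  0.6 -1.1]
wood_brush 0.85 [275.0, 176.9, 320.9, 204.3] 610 z [165. 194. 202.] top [610.5 123.1] [95.8 41.3] -1.515 all [614.4 123.2] [96.4 47.6] -1.487
red_brush 0.66 [258.4, 245.7, 293.8, 269.9] 587 z [30. 37. 54.] top [712.1 140.2] [87.7 59.4] -1.501 all [697.4 125.5] [132.2  83.8] 0.696
```

View pics/w4.png

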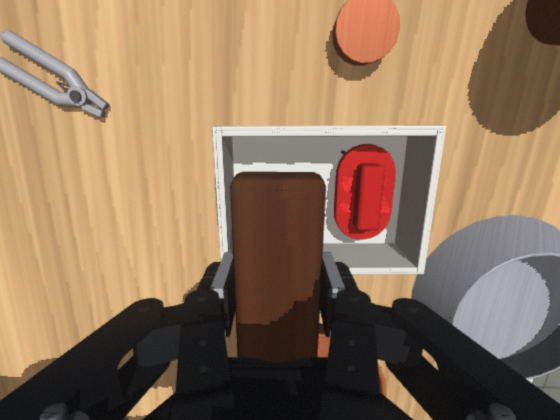

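The view shows the red brush standing upright in the right part of the tub at (367,195). The wood brush is held over the free left part at (278,265). Lowering it.

Request:
{"op": "carry_out", "data": {"plan": [[0.5, -3, -35, 0.002], [0.5, -3, -70, 0.002], [0.5, -3, -100, 0.002], [0.5, -3, -125, 0.002], [0.5, -3, -142, 0.002], [0.5, -3, -152, 0.002], [0.5, -3, -155, 0.002], [0.5, -3, -155, 0.002]]}}

```text
time: 12.6
tool_pos: [609.8, 114.2, 197.8]
ee_rot: [-3.141, 0.0, 1.623]
force: [0.7, -1.0, -0.8]
gripper_width: 0.455
grasp_force: 60.9
```

Request:
{"op": "carry_out", "data": {"plan": [[0, 0, -1.5, 0], [0, 0, -3, 0], [0, 0, -4, 0], [0, 0, -4, 0]]}}

```text
time: 12.93
tool_pos: [610.3, 114.2, 195.0]
ee_rot: [3.14, -0.0, 1.623]
force: [-1.5, 0.1, -0.9]
gripper_width: 0.453
grasp_force: 60.9
```

Request:
{"op": "carry_out", "data": {"plan": [[0, 0, 0, 0], [0, 0, 0, 0], [0, 0, 0, 0], [0, 0, 15, 0], [0, 0, 40, 0], [0, 0, 80, 0], [0, 0, 120, 0], [0, 0, 160, 0]], "claw": 0.6}}

```text
time: 13.6
tool_pos: [609.5, 114.1, 355.7]
ee_rot: [-3.141, 0.0, 1.623]
force: [1.7, 0.9, 0.1]
gripper_width: 0.602
grasp_force: 0.0
```

```bash
python3 - <<'E'
from h import *
o=look(['wood_brush','red_brush','tub'],save='w5')
E
```

```text
t 13.6 tcp [609.5 114.1 355.7] yaw [-3.141  0.     1.623] w 0.602 F [1.7 0.9 0.1]
wood_brush 0.87 [257.4, 143.0, 302.3, 239.8] 4089 z [40. 43. 44.] top [610.7 116.8] [95.1 40. ] -1.524 all [611.2 116.9] [95.1 45.9] -1.518
red_brush 0.97 [332.0, 138.5, 394.7, 232.8] 4776 z [32. 33. 54.] top [694.6 122.7] [60.6 22.8] -1.531 all [699.6 123. ] [93.8 66.9] -1.509
tub 0.73 [210.3, 121.1, 446.8, 269.4] 22704 z [ 4. 27. 65.] top [652.2 117.3] [192.5 136. ] 0.052 all [650.7 117.3] [195.5 136. ] 0.052
```

Request:
{"op": "carry_out", "data": {"plan": [[-10, 25, 10, 0.12], [-25, 60, 20, 0.24], [-40, 95, 30, 0.36], [-55, 130, 30, 0.48], [-70, 165, 30, 0.6], [-80, 200, 30, 0.72], [-90, 230, 30, 0.84], [-100, 250, 30, 0.96]], "claw": 1}}

```text
time: 14.47
tool_pos: [508.2, 366.6, 381.7]
ee_rot: [-3.139, -0.002, 2.59]
force: [0.8, 0.0, 1.0]
gripper_width: 1.001
grasp_force: 0.0
```

Request:
{"op": "carry_out", "data": {"plan": [[-10, 20, 0, 0.12], [-20, 35, 0, 0.24], [-20, 46, 0, 0.36], [-20, 46, 0, 0.48], [-20, 46, 0, 0.6], [-20, 46, 0, 0.69], [-20, 46, 0, 0.69], [-20, 46, 0, 0.69]]}}

```text
time: 15.13
tool_pos: [489.6, 409.9, 382.2]
ee_rot: [-3.14, -0.003, -3.013]
force: [0.8, 0.5, -0.2]
gripper_width: 0.998
grasp_force: 0.0
```

```bash
python3 - <<'E'
from h import *
o=look(['lid'],save='w6',top=12)
im=np.hstack([cv2.imread('pics/w5.png'),cv2.imread('pics/w6.png')]); cv2.imwrite('pics/w56.png',cv2.resize(im,(800,300),interpolation=cv2.INTER_AREA))
E
```

```text
t 15.13 tcp [489.6 409.9 382.2] yaw [-3.140e+00 -3.000e-03 -3.013e+00] w 0.998 F [ 0.8  0.5 -0.2]
lid 0.71 [211.9, 92.9, 340.2, 258.2] 20060 z [12. 13. 37.] top [486.7 408.1] [69.  21.9] 0.137 all [487.2 408.4] [192.  136.1] 0.144
```

View pics/w56.png

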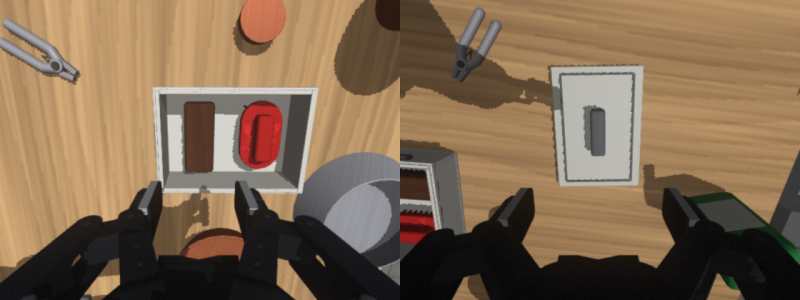

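Both brushes stand upright side by side in the tub: wood at (198,137) and red at (260,135) in the left half. In the right half the lid lies free with its bar at (597,132). Next I grasp the lid.

Request:
{"op": "carry_out", "data": {"plan": [[-1.5, -0.8, -40, 0.012], [-1.5, -0.8, -80, 0.012], [-1.5, -0.8, -120, 0.012], [-1.5, -0.8, -155, 0.012], [-1.5, -0.8, -180, 0.012], [-1.5, -0.8, -192, 0.012], [-1.5, -0.8, -196, 0.012], [-1.5, -0.8, -196, 0.012]]}}

```text
time: 15.9
tool_pos: [488.3, 409.2, 187.8]
ee_rot: [-3.141, -0.001, -2.999]
force: [-0.4, -0.0, 0.1]
gripper_width: 1.0
grasp_force: 0.0
```

Request:
{"op": "carry_out", "data": {"plan": [[0, 0, 0, 0], [0, 0, 0, 0], [0, 0, 0, 0], [0, 0, 0, 0], [0, 0, 0, 0], [0, 0, 0, 0], [0, 0, 0, 0], [0, 0, 0, 0]], "claw": 0}}

```text
time: 16.57
tool_pos: [488.8, 409.7, 189.4]
ee_rot: [3.141, 0.002, -2.998]
force: [0.4, -0.3, 6.1]
gripper_width: 0.245
grasp_force: 61.2
```

Request:
{"op": "carry_out", "data": {"plan": [[0, 0, 15, 0], [0, 0, 45, 0], [0, 0, 85, 0], [10, -10, 120, 0], [25, -35, 140, -0.03], [40, -70, 140, -0.06], [55, -100, 140, -0.09], [70, -130, 140, -0.092]]}}

```text
time: 17.23
tool_pos: [558.7, 278.0, 329.7]
ee_rot: [3.141, 0.001, -3.092]
force: [0.3, 0.3, -2.1]
gripper_width: 0.24
grasp_force: 60.2
```

Request:
{"op": "carry_out", "data": {"plan": [[18, -35, 0, 0], [36, -70, 0, 0], [54, -105, 0, 0], [72, -130, 0, 0], [85, -150, 0, 0], [94, -160, 0, 0], [94, -160, 0, 0], [94, -160, 0, 0]]}}

```text
time: 17.9
tool_pos: [652.4, 119.3, 328.2]
ee_rot: [3.141, -0.001, -3.091]
force: [0.3, 0.0, -2.5]
gripper_width: 0.242
grasp_force: 60.2
```

```bash
python3 - <<'E'
from h import *
look(['lid'],save='w7')
look(['lid','tub'],name='scene',save='s7',top=12)
look(['lid','tub'],name='top',save='t7',top=12)
E
```

```text
t 17.9 tcp [652.4 119.3 328.2] yaw [ 3.141e+00 -1.000e-03 -3.091e+00] w 0.242 F [ 0.3  0.  -2.5]
lid 0.97 [122.5, 60.1, 431.8, 393.1] 67299 z [151. 152. 176.] top [649.5 118.9] [66.1 53.3] 0.645 all [646.3 148.1] [194.3 187.8] -1.518
t 18.0 tcp [651.8 120.6 328.1] yaw [ 3.141e+00 -1.000e-03 -3.089e+00] w 0.244 F [ 0.3  0.6 -2.2]
lid 0.95 [237.4, 183.7, 331.9, 247.6] 2903 z [148. 151. 173.] top [656.  127.4] [54.4 52.4] 0.643 all [650.4 122.9] [194.3 137. ] 0.051
tub 0.56 [240.8, 220.4, 324.4, 293.3] 2541 z [ 2. 34. 65.] top [652.6 120.8] [194.7 137.7] 0.04 all [653.9 120.8] [197.1 137.9] 0.043
t 18.15 tcp [651.8 120.8 328.2] yaw [ 3.141 -0.    -3.089] w 0.244 F [-1.1 -0.1 -1.8]
lid 0.72 [202.7, 112.4, 255.7, 186.2] 1600 z [145. 152. 177.] top [590.   75.6] [133.4  85.8] 0.375 all [632.  130.9] [225.  156.8] 0.063
tub 0.77 [208.3, 117.1, 261.5, 191.1] 322 z [ 6. 63. 71.] top [624.   75.7] [227.4 112.8] -0.578 all [624.   75.7] [227.4 112.8] -0.578
```

View pics/w7.png

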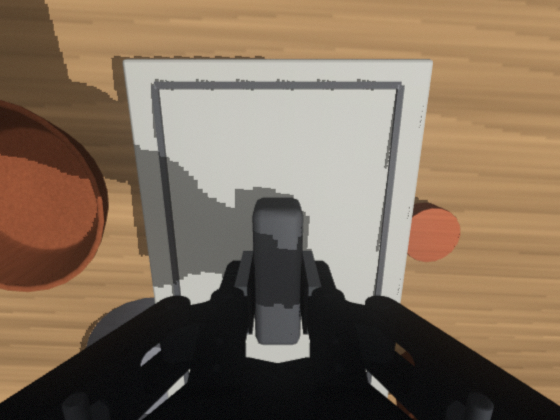

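The wrist view shows the lid held level and square, its plate spanning about (124–432, 60–) in the picture. The tub is hidden below it, so I get the lid centre numerically.

```bash
python3 - <<'E'
from h import *
a=.051; ax=np.array([np.cos(a),np.sin(a)]); ay=np.array([-ax[1],ax[0]]); c0=np.array([652.4,119.3])
for f in('w7','s7','t7'):
    P=np.load(f+'.npz')['P'].reshape(-1,3); r=P[(abs(P[:,2]-152)<6)][:,:2]-c0
    u=r@ax; v=r@ay; k=(abs(u)<110)&(abs(v)<85);u,v=u[k],v[k]
    print(f,k.sum(),'u',np.percentile(u,[.3,99.7]).round(1),'v',np.percentile(v[u<-40],[.5,99.5]).round(1))
P=np.load('w5.npz')['P'].reshape(-1,3)
r=P[(abs(P[:,2]-65)<4)][:,:2]-c0;u=r@ax; v=r@ay; k=(abs(u)<110)&(abs(v)<80);u,v=u[k],v[k]
print('tub w5',np.percentile(u,[.3,99.7]).round(1),np.percentile(v,[.3,99.7]).round(1))
E
```

```text
w7 60873 u [-98.2  80.2] v [-66.8  66.3]
s7 2701 u [-96.8  94.1] v [-43.2  71.9]
t7 1402 u [-96.3  92.7] v [-64.5  70. ]
tub w5 [-96.2  95.3] [-69.7  66. ]
```

Request:
{"op": "carry_out", "data": {"plan": [[2.5, -2, -20, 0], [2.5, -2, -40, 0], [2.5, -2, -55, 0], [2.5, -2, -65, 0], [2.5, -2, -70, 0], [2.5, -2, -74, 0], [2.5, -2, -76, 0], [2.5, -2, -76, 0]]}}

```text
time: 18.97
tool_pos: [655.1, 117.4, 252.6]
ee_rot: [3.142, 0.001, -3.09]
force: [0.4, -0.1, -2.2]
gripper_width: 0.246
grasp_force: 60.2
```

Request:
{"op": "carry_out", "data": {"plan": [[0, 0, -2, 0], [0, 0, -4, 0], [0, 0, -5, 0], [0, 0, -5, 0]]}}

```text
time: 19.3
tool_pos: [654.9, 117.3, 247.2]
ee_rot: [-3.142, 0.0, -3.09]
force: [0.2, 0.1, -1.8]
gripper_width: 0.244
grasp_force: 60.2
```

```bash
python3 - <<'E'
from h import *
look(['lid'],save='w8')
look(['lid','tub'],name='scene',save='s8',top=12)
E
```

```text
t 19.3 tcp [654.9 117.3 247.2] yaw [-3.142  0.    -3.09 ] w 0.244 F [ 0.2  0.1 -1.8]
lid 0.78 [122.7, 62.3, 431.1, 395.6] 67351 z [70. 71. 95.] top [650.9 115.1] [65.  59.5] -0.593 all [648.9 116.6] [190.7 136. ] 0.053
t 19.4 tcp [654.9 117.3 247.3] yaw [-3.142  0.    -3.09 ] w 0.242 F [-0.   0.4 -2.3]
lid 0.75 [239.2, 216.2, 327.6, 275.1] 2525 z [67. 70. 92.] top [667.5 117.6] [46. 26.] 0.374 all [654.4 119.9] [191.9 135.9] 0.055
tub 0.73 [238.1, 226.7, 324.7, 292.7] 1594 z [-1. 30. 65.] top [683.9 167.9] [222.9 104.6] -0.565 all [681.1 165.8] [225.6 111.1] -0.567
```

Request:
{"op": "carry_out", "data": {"plan": [[0, 0, -1, 0], [0, 0, -2, 0], [0, 0, -2, 0], [0, 0, -2, 0]]}}

```text
time: 19.88
tool_pos: [655.1, 117.4, 246.4]
ee_rot: [-3.142, 0.001, -3.09]
force: [-3.7, -1.5, 6.0]
gripper_width: 0.241
grasp_force: 61.1
```

Request:
{"op": "carry_out", "data": {"plan": [[0, 0, 0, 0], [0, 0, 0, 0], [0, 0, 0, 0], [0, 0, 0, 0], [0, 0, 15, 0], [0, 0, 40, 0], [0, 0, 80, 0], [0, 0, 120, 0]], "claw": 0.6}}

```text
time: 20.55
tool_pos: [654.2, 117.3, 366.0]
ee_rot: [-3.141, -0.003, -3.09]
force: [0.6, -0.0, 0.6]
gripper_width: 0.6
grasp_force: 0.0
```

Request:
{"op": "carry_out", "data": {"plan": [[-20, 5, 20, -0.12], [-50, 15, 20, -0.24], [-80, 20, 20, -0.36], [-110, 20, 20, -0.42], [-130, 20, 20, -0.42], [-140, 20, 20, -0.42], [-140, 20, 20, -0.42], [-140, 20, 20, -0.42]], "claw": 1}}

```text
time: 21.22
tool_pos: [514.8, 137.4, 386.6]
ee_rot: [3.141, 0.002, 2.773]
force: [0.6, 0.9, -0.2]
gripper_width: 0.999
grasp_force: 0.0
```

```bash
python3 - <<'E'
from h import *
o=look(['lid','clipper'],save='w9')
q=o.get('lid'); q=q[abs(q[:,2]-70)<8]; A=np.c_[q[:,:2],np.ones(len(q))]; print('plane',np.linalg.lstsq(A,q[:,2],rcond=None)[0],np.median(q[:,2]))
look(['lid','tub'],name='scene',save='s9',top=12)
look(['lid','tub'],name='top',save='t9',top=12)
im=np.load('s9.npz')['im'][180:310,200:380]; cv2.imwrite('pics/s9c.png',cv2.resize(im,None,fx=4,fy=4,interpolation=cv2.INTER_CUBIC))
E
```

```text
t 21.22 tcp [514.8 137.4 386.6] yaw [3.141e+00 2.000e-03 2.773e+00] w 0.999 F [ 0.6  0.9 -0.2]
lid 0.78 [212.6, 219.2, 383.8, 371.4] 16236 z [69. 70. 94.] top [595.2 129.4] [187.9  36.3] -0.205 all [628.  116.2] [239.8 135.3] 0.059
clipper 0.62 [280.8, 1.9, 330.5, 99.0] 2599 z [ 0. 12. 15.] top [395.9 211.3] [94.8 38.8] -0.511 all [395.9 211.3] [94.7 38.9] -0.51
plane [1.33222527e-03 5.35820358e-04 6.92357236e+01] 70.08345498419791
t 21.37 tcp [515.6 137.3 385.7] yaw [3.141e+00 1.000e-03 2.773e+00] w 0.998 F [ 0.3 -0.3 -0.3]
lid 0.7 [240.4, 206.1, 327.4, 273.3] 3293 z [67. 69. 92.] top [654.4 120.4] [70.  22.4] 0.047 all [654.5 119.9] [192.2 136.1] 0.061
tub 0.78 [240.9, 229.5, 324.8, 290.0] 1365 z [ 3. 30. 62.] top [684.4 167.8] [221.5 106.4] -0.563 all [681.9 166.8] [225.9 110.6] -0.561
t 21.52 tcp [515.4 137.3 385.1] yaw [-3.141 -0.     2.773] w 0.999 F [-0.6 -0.2 -0.4]
lid 0.84 [204.6, 118.8, 259.4, 189.3] 2155 z [64. 70. 94.] top [617.4 111. ] [248.6  39.4] 0.275 all [625.  121.6] [254.6 144.6] 0.052
```

View pics/s9c.png

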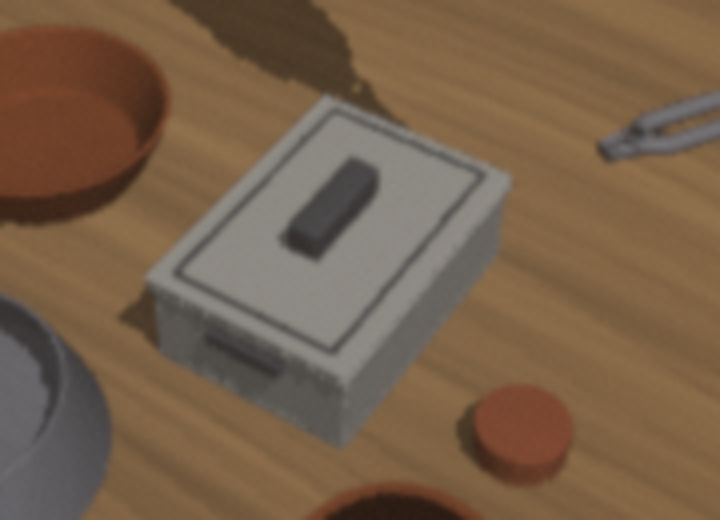

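The lid sits level and square on the tub: plate corners at (330,95), (510,180), (340,375) and (150,280), plate top measured at 70 mm. Before the low clipper grasp I check how far the fingertips reach.

```bash
python3 - <<'E'
from h import *
for f,tcp,yaw,w in(('w4',[609.4,117.2,353.3],1.621,40),('w7',[652.4,119.3,328.2],3.193,22),('w2',[528.4,121,382.8],1.627,22),('w9',[514.8,137.4,386],2.773,85)):
    P=np.load(f+'.npz')['P'].reshape(-1,3)-tcp; c,s=np.cos(yaw),np.sin(yaw)
    tx=P[:,0]*c+P[:,1]*s; ty=P[:,0]*s-P[:,1]*c
    for sg in(1,-1):
        k=(ty*sg>w/2+2)&(ty*sg<w/2+13)&(abs(tx)<14)&(P[:,2]>-185)
        if k.sum()>5: print(f,w,sg,k.sum(),'dist range',np.percentile(-P[k,2],[50,95,99,100]).round(1))
E
```

```text
w4 40 1 2049 dist range [125.2 160.9 165.9 169.1]
w4 40 -1 2015 dist range [125.  160.9 165.8 169.4]
w7 22 1 2182 dist range [130.6 176.7 177.4 178. ]
w7 22 -1 2140 dist range [132.9 176.8 177.4 178.3]
w2 22 1 2196 dist range [132.2 176.5 177.1 177.9]
w2 22 -1 2173 dist range [132.4 176.2 176.8 177.6]
w9 85 1 2884 dist range [110.9 147.1 153.4 156.6]
w9 85 -1 2915 dist range [111.7 147.8 153.7 157.3]
```

Request:
{"op": "carry_out", "data": {"plan": [[-35, 22, 0, -0.1], [-70, 44, 0, -0.153], [-100, 62, 0, -0.153], [-118, 74, 0, -0.153], [-123.5, 77.5, 0, -0.153], [-123.5, 77.5, 0, -0.153], [-123.5, 77.5, 0, -0.153]]}}

```text
time: 22.25
tool_pos: [391.8, 214.8, 385.4]
ee_rot: [3.141, 0.001, 2.621]
force: [0.1, 0.2, 0.2]
gripper_width: 1.0
grasp_force: 0.0
```

```bash
python3 - <<'E'
from h import *
o=look(['clipper'],save='w10')
E
```

```text
t 22.25 tcp [391.8 214.8 385.4] yaw [3.141e+00 1.000e-03 2.621e+00] w 1.0 F [0.1 0.2 0.2]
clipper 0.59 [257.6, 133.7, 295.2, 226.1] 1851 z [ 8. 12. 15.] top [390.7 214.3] [103.2  38. ] -0.519 all [390.7 214.3] [103.2  38. ] -0.519
```

View pics/w10.png

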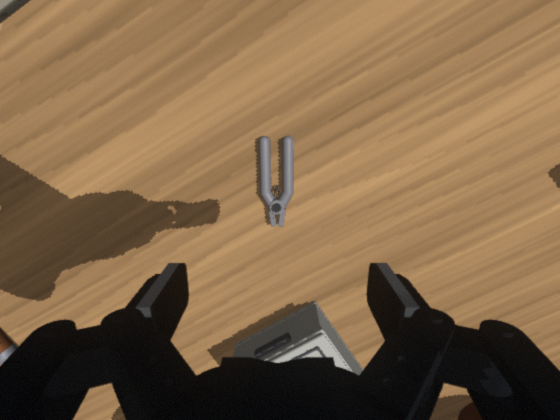

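The clipper lies at (276,180) with its handles up in the picture and jaws down, square to the fingers. Grasping it and moving over the bowl.

Request:
{"op": "carry_out", "data": {"plan": [[-0.5, -0.2, -40, 0], [-0.5, -0.2, -80, 0], [-0.5, -0.2, -120, 0], [-0.5, -0.2, -155, 0], [-0.5, -0.2, -185, 0], [-0.5, -0.2, -203, 0], [-0.5, -0.2, -212, 0], [-0.5, -0.2, -213, 0]]}}

```text
time: 23.02
tool_pos: [390.5, 213.6, 170.0]
ee_rot: [-3.138, -0.002, 2.618]
force: [-0.1, -0.6, -0.3]
gripper_width: 0.998
grasp_force: 0.0
```

Request:
{"op": "carry_out", "data": {"plan": [[0, 0, 0, 0], [0, 0, 0, 0], [0, 0, 0, 0], [0, 0, 0, 0], [0, 0, 0, 0], [0, 0, 0, 0], [0, 0, 0, 0], [0, 0, 0, 0]], "claw": 0}}

```text
time: 23.68
tool_pos: [391.9, 215.0, 174.2]
ee_rot: [3.139, 0.002, 2.62]
force: [-0.9, -1.6, 7.4]
gripper_width: 0.431
grasp_force: 59.1
```

Request:
{"op": "carry_out", "data": {"plan": [[0, 0, 15, 0], [0, 0, 50, 0], [0, -10, 90, 0], [10, -30, 125, 0], [25, -60, 150, 0], [40, -90, 165, 0], [60, -120, 170, 0], [80, -150, 170, 0]]}}

```text
time: 24.35
tool_pos: [472.1, 63.3, 345.9]
ee_rot: [3.138, 0.005, 2.621]
force: [1.3, 1.1, -1.3]
gripper_width: 0.432
grasp_force: 60.8
```

Request:
{"op": "carry_out", "data": {"plan": [[25, -30, 20, 0], [50, -60, 30, 0], [75, -90, 30, 0], [105, -115, 30, 0], [135, -140, 30, 0], [165, -160, 30, 0], [182, -172, 30, 0], [189, -176, 30, 0]]}}

```text
time: 25.02
tool_pos: [661.4, -113.6, 372.1]
ee_rot: [-3.141, 0.001, 2.618]
force: [0.1, -0.3, -1.7]
gripper_width: 0.427
grasp_force: 60.8
```

```bash
python3 - <<'E'
from h import *
o=look(['clipper','bowl'],save='w11')
P=np.load('w11.npz')['P'].reshape(-1,3)
def circ(q):
    A=np.c_[2*q,np.ones(len(q))]; s=np.linalg.lstsq(A,(q**2).sum(1),rcond=None)[0]; return s[:2].round(1),round(float(np.sqrt(s[2]+s[0]**2+s[1]**2)),1)
for f in('w11','top0','scene0'):
    P=np.load(f+'.npz')['P'].reshape(-1,3); d=np.hypot(P[:,0]-660,P[:,1]+111); q=P[(abs(P[:,2]-48)<4)&(d<95)&(d>72)][:,:2]; print(f,len(q),circ(q))
E
```

```text
t 25.02 tcp [ 661.4 -113.6  372.1] yaw [-3.141e+00  1.000e-03  2.618e+00] w 0.427 F [ 0.1 -0.3 -1.7]
clipper 0.75 [236.2, 165.1, 321.2, 360.2] 9595 z [206. 210. 213.] top [ 660.8 -113.6] [104.6  38.4] -0.53 all [ 664.3 -122.3] [125.1  48.7] -0.752
bowl 0.68 [187.4, 104.0, 362.3, 269.8] 16871 z [ 5. 22. 48.] top [ 658.7 -114.1] [168.8 164.7] 1.524 all [ 658.7 -114.1] [168.8 164.7] 1.524
w11 3257 (array([ 660.3, -113.9]), 81.4)
top0 360 (array([ 662.3, -111.8]), 81.3)
scene0 292 (array([ 661. , -110.3]), 82.1)
```

View pics/w11.png

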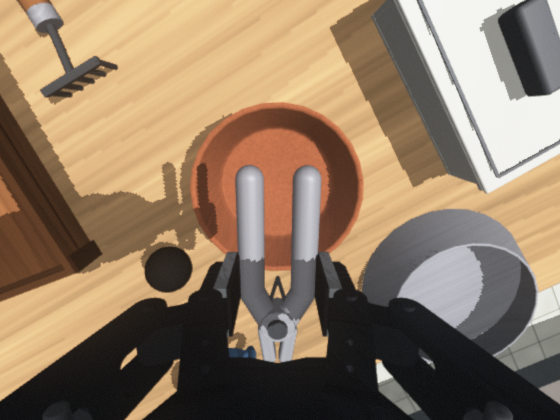

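The bowl's rim shows at (190–362, 104–270), with the clipper held centred above it. Lowering it into the bowl.

Request:
{"op": "carry_out", "data": {"plan": [[0.5, -1, -35, 0], [0.5, -1, -70, 0], [0.5, -1, -105, 0], [0.5, -1, -140, 0], [0.5, -1, -165, 0], [0.5, -1, -181, 0], [0.5, -1, -189, 0], [0.5, -1, -190, 0]]}}

```text
time: 25.83
tool_pos: [659.1, -111.0, 181.5]
ee_rot: [-3.141, -0.003, 2.621]
force: [-0.2, -0.2, -0.7]
gripper_width: 0.428
grasp_force: 60.8
```

Request:
{"op": "carry_out", "data": {"plan": [[0, 0, -1.5, 0], [0, 0, -3, 0], [0, 0, -3, 0], [0, 0, -3, 0]]}}

```text
time: 26.17
tool_pos: [660.7, -112.2, 180.3]
ee_rot: [3.141, 0.002, 2.62]
force: [-0.5, 0.3, 1.1]
gripper_width: 0.428
grasp_force: 61.0
```

Request:
{"op": "carry_out", "data": {"plan": [[0, 0, 0, 0], [0, 0, 0, 0], [0, 0, 0, 0], [0, 0, 0, 0], [0, 0, 15, 0], [0, 0, 50, 0], [0, 0, 90, 0], [0, 0, 130, 0]], "claw": 0.6}}

```text
time: 26.83
tool_pos: [659.8, -112.3, 310.9]
ee_rot: [-3.141, -0.002, 2.62]
force: [1.3, -0.3, 0.5]
gripper_width: 0.596
grasp_force: 0.0
```

Request:
{"op": "carry_out", "data": {"plan": [[-20, 0, 35, 0.1], [-55, -15, 60, 0.2], [-90, -30, 75, 0.3], [-125, -45, 75, 0.4], [-160, -60, 75, 0.5], [-195, -75, 75, 0.52], [-230, -90, 75, 0.52], [-250, -105, 75, 0.52]], "claw": 1}}

```text
time: 27.5
tool_pos: [407.6, -217.5, 385.4]
ee_rot: [-3.141, 0.0, 3.14]
force: [-0.2, -0.2, 0.3]
gripper_width: 0.995
grasp_force: 0.0
```

Request:
{"op": "carry_out", "data": {"plan": [[-10, -5, 0, 0], [-15, -6, 0, 0], [-15, -6, 0, 0], [-15, -6, 0, 0]]}}

```text
time: 27.83
tool_pos: [396.0, -223.0, 384.8]
ee_rot: [-3.141, 0.001, 3.14]
force: [0.8, 0.1, 0.7]
gripper_width: 1.001
grasp_force: 0.0
```

```bash
python3 - <<'E'
from h import *
o=look(['rake','clipper'],save='w12')
q=o['rake']; h=q[(q[:,2]>14)&(q[:,0]<395)][:,:2]; print('handle',*rect(h)); b=q[(q[:,2]>30)][:,:2]; print('bar',*rect(b))
o=look(['clipper','bowl','rake'],name='scene',save='s12')
q=o['rake']; h=q[(q[:,2]>14)&(q[:,0]<395)][:,:2]; print('handle',*rect(h))
im=cv2.resize(np.load('s12.npz')['im'][150:260,130:300],(464,300)); cv2.imwrite('pics/c12.png',np.hstack([im,cv2.resize(np.load('w12.npz')['im'],(336,300))[:, :336]]))
E
```

```text
t 27.83 tcp [ 396.  -223.   384.8] yaw [-3.141e+00  1.000e-03  3.140e+00] w 1.001 F [0.8 0.1 0.7]
rake 0.85 [246.0, 98.9, 303.5, 254.8] 3219 z [14. 23. 37.] top [ 465.3 -224.7] [63.6 22.5] 1.54 all [ 391.9 -224.2] [170.2  63.5] -0.009
clipper 0.7 [343.8, 338.4, 374.6, 372.0] 433 z [ 6. 17. 20.] top [ 516.5 -145. ] [283.3  46. ] 0.271 all [ 522.3 -143.4] [295.3  46.1] 0.271
handle [ 350.9 -218.5] [88.6 25.3] -0.038
bar [ 465.3 -224.7] [63.6 22.5] 1.54
t 27.98 tcp [ 396.3 -222.8  384.2] yaw [ 3.141 -0.     3.141] w 0.998 F [ 0.7  0.1 -0.5]
clipper 0.92 [193.6, 203.6, 230.2, 223.0] 403 z [ 4. 14. 20.] top [ 662.5 -107.7] [103.3  38.9] -0.522 all [ 657.  -113.1] [108.1  53.9] -0.52
bowl 0.74 [177.6, 187.7, 243.1, 238.1] 2129 z [ 3. 22. 47.] top [ 659.6 -110.9] [171.9 166.3] 0.805 all [ 659.6 -110.9] [171.9 166.3] 0.805
rake 0.8 [219.1, 140.6, 269.4, 168.9] 436 z [-3. 17. 36.] top [ 470.3 -220.5] [61.6 16.7] 1.498 all [ 394.1 -226.8] [175.5  63. ] 0.062
handle [ 350.7 -212.5] [88.4 22.4] -0.038
```

View pics/c12.png

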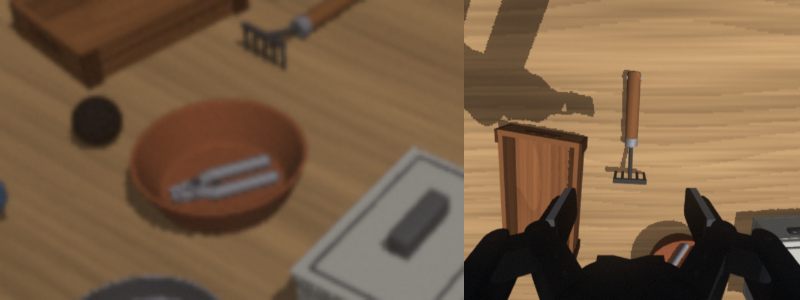

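The left half shows the clipper lying flat in the bowl at (225,178). The right half shows the rake at (630,125), free and aligned with the fingers. Grasping the rake.

Request:
{"op": "carry_out", "data": {"plan": [[7, 3.5, -40, -0.04], [7, 3.5, -80, -0.04], [7, 3.5, -120, -0.04], [7, 3.5, -155, -0.04], [7, 3.5, -185, -0.04], [7, 3.5, -202, -0.04], [7, 3.5, -209, -0.04], [7, 3.5, -209.5, -0.04]]}}

```text
time: 28.85
tool_pos: [401.7, -219.2, 172.9]
ee_rot: [3.139, -0.003, 3.1]
force: [-0.3, -0.0, -0.6]
gripper_width: 0.992
grasp_force: 0.0
```

Request:
{"op": "carry_out", "data": {"plan": [[0, 0, 0, 0], [0, 0, 0, 0], [0, 0, 0, 0], [0, 0, 0, 0], [0, 0, 0, 0], [0, 0, 0, 0], [0, 0, 0, 0], [0, 0, 0, 0]], "claw": 0}}

```text
time: 29.52
tool_pos: [403.0, -220.2, 176.0]
ee_rot: [-3.141, 0.002, 3.1]
force: [-0.7, 0.8, 7.5]
gripper_width: 0.261
grasp_force: 58.5
```

Request:
{"op": "carry_out", "data": {"plan": [[0, 0, 15, 0], [0, 0, 45, 0], [0, 0, 80, 0], [10, -10, 115, 0], [30, -40, 145, -0.04], [55, -75, 165, -0.08], [80, -110, 175, -0.11], [95, -140, 175, -0.112]]}}

```text
time: 30.18
tool_pos: [497.0, -357.2, 353.3]
ee_rot: [-3.139, 0.005, 2.987]
force: [1.1, -0.7, -0.1]
gripper_width: 0.263
grasp_force: 59.1
```

Request:
{"op": "carry_out", "data": {"plan": [[10, -20, 0, 0], [17, -32, 0, 0], [21, -38.5, 0, 0], [21, -38.5, 0, 0], [21, -38.5, 0, 0]]}}

```text
time: 30.6
tool_pos: [516.0, -394.0, 348.9]
ee_rot: [3.141, -0.001, 2.988]
force: [-0.2, 0.4, -1.4]
gripper_width: 0.265
grasp_force: 59.2
```

```bash
python3 - <<'E'
from h import *
o=look(['rake','tray'],save='w13'); q=o['rake']; print('bar',*rect(q[q[:,2]>np.percentile(q[:,2],98)-6][:,:2])); 
look(['rake','tray'],name='scene',save='s13')
a=-.152; ax=np.array([np.cos(a),np.sin(a)]); ay=np.array([-ax[1],ax[0]]); c0=np.array([508,-397])
for f in('w13','top0','scene0'):
    P=np.load(f+'.npz')['P'].reshape(-1,3); r=P[(abs(P[:,2]-45)<4)][:,:2]-c0; u=r@ax; v=r@ay; k=(abs(u)<125)&(abs(v)<85); u,v=u[k],v[k]
    print(f,k.sum(),np.percentile(u,[.5,99.5]).round(1),np.percentile(v,[.5,99.5]).round(1))
E
```

```text
t 30.6 tcp [ 516.  -394.   348.9] yaw [ 3.141e+00 -1.000e-03  2.988e+00] w 0.265 F [-0.2  0.4 -1.4]
rake 0.67 [245.2, 50.5, 314.7, 363.1] 15038 z [189. 195. 198.] top [ 488.4 -390.6] [138.9  25.6] -0.173 all [ 483.4 -387.9] [158.6  56.5] -0.162
tray 0.56 [180.3, 60.6, 360.3, 300.9] 21824 z [ 7.  9. 46.] top [ 507.6 -398.9] [225.1 150.4] -0.152 all [ 507.6 -398.9] [225.1 150.4] -0.152
bar [ 488.6 -389.7] [138.8  21.1] -0.162
t 30.75 tcp [ 516.  -393.4  349.4] yaw [ 3.141 -0.     2.988] w 0.261 F [ 0.5  0.6 -1.8]
rake 0.73 [140.8, 92.1, 198.5, 117.1] 419 z [174. 190. 208.] top [ 577.8 -396.9] [57.8 25.1] 1.429 all [ 496.  -482.9] [250.1 169.4] 1.457
tray 0.58 [134.3, 124.9, 222.4, 182.1] 2769 z [ 3. 19. 44.] top [ 507.7 -394.2] [227.8 155.6] -0.161 all [ 508.9 -394.2] [229.9 155.6] -0.162
w13 6104 [-112.4  108.9] [-76.4  72.4]
top0 634 [-111.   113.4] [-72.3  75.6]
scene0 383 [-114.3  112.5] [-72.9  77.6]
```

View pics/w13.png

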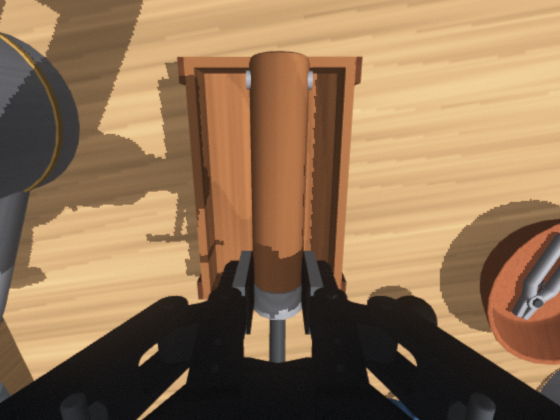

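The rake is held along the tray's length, its handle at (278,170) centred between the tray walls at (200) and (345). The measured position is a few mm off in y, so I correct that while lowering.

Request:
{"op": "carry_out", "data": {"plan": [[1.5, -5, -30, 0], [1.5, -5, -65, 0], [1.5, -5, -95, 0], [1.5, -5, -120, 0], [1.5, -5, -140, 0], [1.5, -5, -154, 0], [1.5, -5, -161, 0], [1.5, -5, -162, 0]]}}

```text
time: 31.57
tool_pos: [517.3, -398.9, 186.0]
ee_rot: [3.14, -0.002, 2.988]
force: [0.1, -0.2, -1.2]
gripper_width: 0.262
grasp_force: 59.2
```

Request:
{"op": "carry_out", "data": {"plan": [[0, 0, -1.5, 0], [0, 0, -3, 0], [0, 0, -3, 0], [0, 0, -3, 0]]}}

```text
time: 31.9
tool_pos: [518.2, -399.8, 185.7]
ee_rot: [-3.14, 0.002, 2.988]
force: [-0.3, 0.3, -0.6]
gripper_width: 0.262
grasp_force: 59.2
```

Request:
{"op": "carry_out", "data": {"plan": [[0, 0, -1, 0], [0, 0, -1.5, 0], [0, 0, -1.5, 0]]}}

```text
time: 32.15
tool_pos: [518.1, -399.8, 184.1]
ee_rot: [-3.141, 0.001, 2.988]
force: [-2.0, 0.2, 4.6]
gripper_width: 0.264
grasp_force: 60.0
```

Request:
{"op": "carry_out", "data": {"plan": [[0, 0, 0, 0], [0, 0, 0, 0], [0, 0, 0, 0], [0, 0, 0, 0], [0, 0, 15, 0], [0, 0, 50, 0], [0, 0, 90, 0], [0, 0, 130, 0]], "claw": 0.55}}

```text
time: 32.82
tool_pos: [517.3, -399.0, 314.4]
ee_rot: [3.141, -0.001, 2.988]
force: [0.7, -1.0, -0.4]
gripper_width: 0.553
grasp_force: 0.0
```

Request:
{"op": "carry_out", "data": {"plan": [[0, 0, 40, 0], [0, 20, 70, 0], [-10, 50, 70, 0], [-20, 80, 70, 0], [-30, 110, 70, 0], [-30, 120, 70, 0], [-30, 120, 70, 0]]}}

```text
time: 33.4
tool_pos: [487.6, -277.3, 384.2]
ee_rot: [-3.142, 0.001, 2.99]
force: [0.4, 1.0, 0.3]
gripper_width: 0.547
grasp_force: 0.0
```

```bash
python3 - <<'E'
from h import *
o=look(['rake','tray'],name='top',save='t14')
look(['rake','clipper','lid'],name='scene',save='s14')
a=cv2.resize(np.load('t14.npz')['im'][100:300,80:460],(500,263)); b=cv2.resize(np.load('s14.npz')['im'][100:310,120:400],(351,263)); cv2.imwrite('pics/c14.png',np.hstack([a[:,60:],b]))
E
```

```text
t 33.4 tcp [ 487.6 -277.3  384.2] yaw [-3.142e+00  1.000e-03  2.990e+00] w 0.547 F [0.4 1.  0.3]
rake 0.61 [402.3, 211.9, 416.1, 233.1] 189 z [ 8. 28. 37.] top [ 442.  -348.5] [111.8  50.9] -1.258 all [ 442.6 -353.7] [122.  53.] -1.257
tray 0.79 [375.2, 210.3, 432.6, 248.5] 814 z [  2.  10. 419.] top [ 419.6 -277.6] [56.1 16.6] -0.166 all [ 438.7 -359. ] [187.2  93.6] 1.557
t 33.55 tcp [ 488.  -280.1  383.7] yaw [-3.141e+00  1.000e-03  2.988e+00] w 0.548 F [-0.1  0.1  0.4]
rake 0.69 [149.5, 141.5, 202.1, 165.0] 470 z [ 5. 24. 43.] top [ 592.8 -391. ] [99.2 34.4] 1.026 all [ 522.9 -415.3] [210.  116.1] 0.117
lid 0.97 [237.3, 205.5, 326.7, 275.9] 3414 z [66. 69. 92.] top [654.7 120.4] [70.2 23.5] 0.037 all [653.7 119.7] [193.5 136.3] 0.053
```

View pics/c14.png

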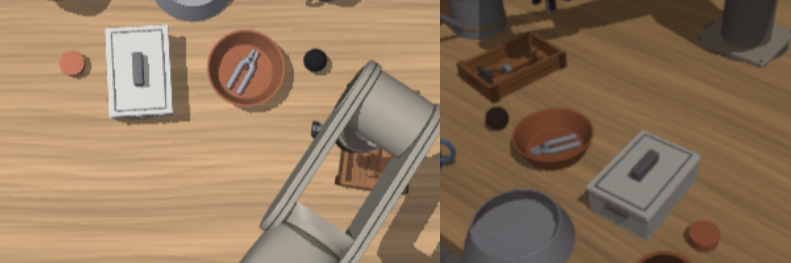

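All is in place: the lid at (139,70), the clipper in the bowl at (243,70), and the rake in the tray at (513,65) in the right half. The arm hides the tray in the top view, so I move it aside to check that the rake lies flat.

Request:
{"op": "carry_out", "data": {"plan": [[-10, 40, 0, 0], [-20, 80, 0, 0], [-30, 120, 0, 0], [-40, 160, 0, 0], [-45, 200, 0, 0], [-45, 240, 0, 0], [-45, 270, 0, 0], [-45, 270, 0, 0]]}}

```text
time: 34.42
tool_pos: [442.6, -5.5, 383.0]
ee_rot: [3.139, -0.0, 2.991]
force: [0.4, -0.3, -0.0]
gripper_width: 0.55
grasp_force: 0.0
```

```bash
python3 - <<'E'
from h import *
for n in('top','scene'):
    q=look(['rake','tray','clipper'],name=n,save='f'+n)['rake']
    a=-.152; d=q[:,:2]-[517.4,-399]; u=d@[np.cos(a),np.sin(a)]; v=d@[-np.sin(a),np.cos(a)]
    for lo in range(-95,80,20):
        k=(u>=lo)&(u<lo+20)&(abs(v)<40)
        if k.sum()>3: print(lo,k.sum(),'z90',np.percentile(q[k,2],90).round(1),'v',np.median(v[k]).round(1))
E
```

```text
t 34.42 tcp [442.6  -5.5 383. ] yaw [ 3.139 -0.     2.991] w 0.55 F [ 0.4 -0.3 -0. ]
rake 0.75 [402.0, 173.2, 426.8, 235.8] 528 z [ 6. 29. 47.] top [ 520.3 -383.3] [159.7  57.2] -0.341 all [ 513.7 -389.2] [177.2  58.5] -0.238
tray 0.77 [377.3, 160.7, 444.2, 247.5] 3822 z [ 2. 10. 48.] top [ 508.8 -395.8] [226.7 150.5] -0.157 all [ 512.6 -401.7] [236.1 161.4] -0.153
clipper 0.83 [298.8, 141.4, 320.6, 171.5] 276 z [ 7. 17. 25.] top [ 659.8 -107.5] [90.8 37.8] -0.475 all [ 660.4 -107.7] [92.8 38.9] -0.498
-95 66 z90 32.8 v 5.6
-75 65 z90 34.3 v 4.3
-55 64 z90 34.0 v 3.7
-35 64 z90 34.4 v 3.5
-15 65 z90 33.8 v 3.4
5 58 z90 33.2 v 3.5
25 31 z90 35.2 v 0.9
45 29 z90 38.2 v 0.0
65 86 z90 48.7 v 0.3
t 34.62 tcp [443.  -10.2 382.8] yaw [-3.141 -0.     2.987] w 0.546 F [-0.  -0.9  0.1]
rake 0.8 [151.0, 139.5, 203.3, 165.3] 346 z [12. 25. 43.] top [ 584. -400.] [54.3 18.6] 1.405 all [ 506.  -395.4] [175.1  89.4] -0.281
tray 0.65 [152.1, 139.6, 200.5, 161.8] 260 z [14. 26. 43.] top [ 587.  -402.1] [51.1 12. ] 1.405 all [ 512.4 -414.8] [162.1  82.4] -0.046
clipper 0.73 [195.5, 204.9, 229.0, 222.3] 381 z [ 4. 15. 20.] top [ 663.1 -107.8] [102.1  40.1] -0.529 all [ 663.1 -107.8] [102.1  40.1] -0.529
-95 40 z90 29.1 v 12.2
-75 44 z90 29.1 v 11.0
-55 37 z90 29.7 v 10.8
-35 36 z90 29.5 v 11.5
-15 43 z90 29.5 v 11.2
5 43 z90 30.9 v 7.0
25 9 z90 27.4 v 4.7
45 13 z90 37.4 v 1.5
65 79 z90 43.1 v 4.4
```

The rake lies level: its handle top is at about 32 mm all along, on the 8 mm floor. Handing in.

```bash
python3 -c "
from cell import ctrl
print(ctrl.close_job())"
```

```text
the job is handed in; nothing more can be done
None
```

I handed the job in at about 35 s of arm time: both brushes stand bristles down in the tub under the fully seated lid, the clipper lies in the bowl, and the rake lies tines down, flat on the tray floor.

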